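Turn a tube rotator by its spokes until the sample tube points straight up

TASK

The tube rotator has stopped with its red-capped sample tube hanging low. Turn the rotor by gently pushing its bare spokes with a fingertip, one spoke after another, until the red-capped tube points straight up, at the very top of the wheel, ready to be uncapped, and leave it there. Do not pinch the spokes, do not push on the tubes, and leave the other things on the bench where they are.

Things in the scene. Friction and masses are not known exactly. Their poses are not given: they have to be found in the camera images.
- rotator: switched-off bench tube rotator, fixed; white base (160 mm wide, 64 high, foot plate 12) and drive head behind, six-spoke rotor in front. Origin on the bench below the hub; x from the rotor back into the machine, y left as the robot sees it, z up. Hub 185 mm up. The rotor leans back 35 deg: axle along (cos35, 0, -sin35), up in its plane (sin35, 0, cos35). Drive head 68 mm round, from 30 mm behind the hub.
- hub (a point): the rotor's centre, on the axle, mid-plane of the spokes; turns with the rotor. Grey hub disc 64 mm across, 21 mm proud in front. Six aluminium spokes, 60 deg apart, 12 mm wide, 8 mm thick, end 135 mm from the centre; no rim. Every spoke is bare from 32 to 95 mm; at 119 to 133 mm a black tube clip stands 24 mm in front of the mid-plane.
- rotor (a joint): turn of the rotor, rad, growing clockwise as the robot sees it; at 0 or 2 pi the red-capped tube (on a spoke) points straight up, at pi straight down. Turns both ways, no stop or detent, against drive friction (0.22 N m: about 3 N at 75 mm from the centre) and stays where left. More than 20 N on any part of the rotator harms the gears.
- red_cap (a point): outer face of the red cap of the sample tube, 166 mm from the rotor's centre and 15 mm in front of the spokes' mid-plane
- red_tube: the sample tube: 5 ml clear tube, 15 mm across, red cap 20 mm across, 68 mm long in all, clipped along the front of one spoke, cap outward, covering 98 to 166 mm from the rotor's centre, up to 26 mm in front of the spokes' mid-plane; origin at its inner, pointed end, z towards the cap
- blue_tube: the balance tube, the same with a blue cap, on the opposite spoke
- wash_bottle: white squeeze bottle with a bent nozzle, 64 mm across, 205 mm tall; origin at the centre of its underside
- reagent_bottle: glass bottle with blue cap and paper label, 68 mm across, 135 mm tall; origin at the centre of its underside
- beaker: empty glass beaker, 84 mm across the rim, 110 mm tall; origin at the centre of its underside
- tube_rack: blue rack 75 x 200 x 55 mm with spare capped tubes standing in it (81 mm to the cap tops; they are not part of the job); origin at the centre of its underside
- tip_box: yellow pipette-tip box 124 x 89 x 67 mm; origin at the centre of its underside
- pipette: grey and blue hand pipette lying on the bench, about 250 mm long along its x axis, 40 mm high; origin under the middle of its length
- vial: small amber vial, 28 mm across, 50 mm tall; origin at the centre of its underside

How it is judged (in metres and radians):
At the end, for the whole second after the job is handed in: The red-capped tube points straight up in the rotor plane (within 0.1 rad, about 6 degrees, either side of the top) and the rotor is at rest ((value of joint rotor between -0.1 and 0.1 rad or value of joint rotor between 6.1832 and 6.3832 rad or value of joint rotor between -6.3832 and -6.1832 rad or value of joint rotor between 12.4664 and 12.6664 rad) and velocity of joint rotor between -0.05 and 0.05 rad/s); the robot touches nothing.
It fails at once if a tube was pushed on (more than 2 N) (contact force between anything else and red_tube above 2 N or contact force between anything else and blue_tube above 2 N).
It fails at once if the rotator was pinched or pushed hard (more than 20 N) (contact force between anything else and rotator above 20 N).
It fails at once if another thing on the bench was lifted or moved by more than 20 mm (distance of any of wash_bottle, reagent_bottle, beaker, tube_rack, tip_box, pipette, vial from where it was at the start of the episode above 0.02 m).
It also fails if it takes over 58 s, if anything falls off the work surface, if the arm or the gripper's body presses on something with over 40 N, if the wrist force passes 120 N, or if a joint passes its speed limit or range.

ROBOT

A 6-joint arm with a two-finger parallel gripper is mounted at the origin on the work surface. World frame = base frame: x ahead of the robot, y to its left, z up, the work surface at z = 0. Lengths are in mm, angles in rad, forces in N, time in s.
With the tool pointing down it reaches from about 350 to 875 mm from the base axis. Payload 4.2 kg.
Tool frame: the origin (TCP) lies midway between the tips of the shut fingers; the grasp point (between the pads) lies 19 mm behind it; y points along the fingers, x is the direction in which the jaws open and shut, and the axes are right-handed (so a half turn about y gives the same grasp; the last joint's range is limited). The gripper opens to 85 mm and grips with 20 to 120 N. Pads are 22 mm wide; open, the fingers measure 114 mm over their backs; the gripper's body (76 mm by 85 mm) begins 54 mm behind the grasp point. The pads swing forward as they close: fully open they stand 13 mm farther back than shut.
Start: joints at [-0.943, 0.385, 0.008, 0, -1.194, -0.259], TCP at [225.324, -582.948, 198.212] pointing down, gripper open.
Joint ranges: [-3.14, 3.14], [-1.21, 2.06], [-1.07, 1.41], [-3.16, 2.05], [-2.99, -0.16], [-3.1, 3.1]. Speed limits (rad/s): [2.79, 2.79, 3.14, 3.14, 3.14, 3.14].

INTERFACE

Orientations are given as a unit quaternion [x, y, z, w].
In Python, from bench import read_state, get_image, job_done gives the robot as it stands.
- The arm moves only by the tool play_rows, never from a script. Its argument "series" is a list of rows, each a list of 7 numbers: the shift along the tool's x, y, z in m, then the turn, a rotation vector about the tool's x, y, z in rad, then the finger opening in m, from 0 to 0.0854. In form: [[x, y, z, wx, wy, wz, claw], ...]. A call has 1 to 10 rows; each row shifts and turns the pose as measured when the row begins, along the tool's axes as they then stand; what a row does not reach is not made up. A row lasts 1/10 s, in which the tool goes at most 50 mm and 8.59 degrees, less where a joint would pass 70% of its speed; a pose out of reach is approached as far as the arm can. A call with a gripper value outside its range is refused whole. The fingers move at their own pace and stop on an object; the grip force is fixed at half the most. Time passes only in rows, so rows that do not move let the fingers close. It gives the time, the measured TCP pose, the force and the opening at its end, in the units of the state.
- read_state(): the state, without advancing time (a new reading comes with each control period).
- get_image(name): name is "scene" or "top"; returns a dict with "color" (420x560x3 uint8, red, green, blue), "intrinsics" (3x3 intrinsics, pixels), "origin" and "orientation" of the camera in the world. Camera axes: x right, y down, z forward; pixel columns grow to the right and rows downward; lengths in mm; the calibration is good to about 2 mm. A picture is of the moment at which its call begins. There is no depth.
- job_done(): hands the job in, once; it reports no verdict.
The state is a dict: "clock": time; "joints": joint angles; "joint_vel": joint speeds; "joint_efforts": joint torques, N m; "position": TCP position; "ee_rot": TCP orientation; "contact_force": force on the tool from outside, world axes, zero at the start; "wrist_torque": the same for the moment, N m; "gripper_width": finger opening in mm.
Only numpy, scipy, OpenCV 4.12 (cv2) and the standard library are available. Lean on these libraries where they do the work, as an engineer would, in place of code of your own. Each camera call takes 0.05 s, during which the arm holds its last target. There are 200 camera calls.

## Working session

There is one attempt and no reset: what is moved stays moved. The work goes in short steps, Python scripts to look and compute and a tool call to move; the robot and the scene stay as the last step left them, time stands still between calls to the robot, and variables do not carry over. Pictures are saved under pics/ and viewed, about 8 in all and at most 12, crops included, and the job is handed in when it is done.

Besides the shell and the picture viewer there is one more tool, called after "Call:" by a JSON object that holds its "method" and its "body", one argument or row to a line. play_rows: Moves the arm, as the interface text tells. Its arguments: {"type":"object","properties":{"series":{"type":"array","items":{"type":"array","items":{"type":"number"}}}},"required":["series"]}

```bash
mkdir -p pics; ls
python3 - <<'E'
from bench import *
import cv2,json
print(read_state())
for n in("scene","top"):
    g=get_image(n);cv2.imwrite(f"pics/{n}0.png",cv2.resize(g["color"][:,:,::-1],(800,600),interpolation=cv2.INTER_CUBIC))
    print(n,g["intrinsics"],g["origin"],g["orientation"])
E
```

```text
pics
{'clock': 0.0, 'joints': array([-9.43446254e-01,  3.85536119e-01,  6.59951236e-03, -5.04059098e-04,
       -1.19400790e+00, -2.58568418e-01]), 'joint_vel': array([-9.64504000e-04,  4.44508195e-05, -3.93781993e-04, -7.65952883e-04,
        6.98006329e-04, -9.87482483e-05]), 'joint_efforts': array([ 4.22738258e-04, -3.92292666e+01,  1.88408464e+01,  4.18643296e+00,
       -4.68039842e-03,  4.86446893e-06]), 'position': array([ 225.05049686, -582.35395738,  197.12296231]), 'ee_rot': array([ 0.39924441,  0.58357144, -0.58274934, -0.40056396]), 'contact_force': array([ 0.49385589, -0.2183882 ,  0.20839135]), 'wrist_torque': array([-0.01886893, -0.00619819, -0.01886795]), 'gripper_width': 85.25351265698318}
scene [[479.9310013    0.         282.5778106 ]
 [  0.         479.9310013  215.44778974]
 [  0.           0.           1.        ]] [1366.83556146  159.50938507 1022.6194094 ] [ 0.58594719  0.70573646 -0.30819396 -0.25222693]
top [[438.57183209   0.         281.4186621 ]
 [  0.         438.57183209 213.36747598]
 [  0.           0.           1.        ]] [ 356.76402673   -8.97392903 1625.58109008] [-0.7012351   0.71046002 -0.04537007  0.03817655]
```

View pics/scene0.png

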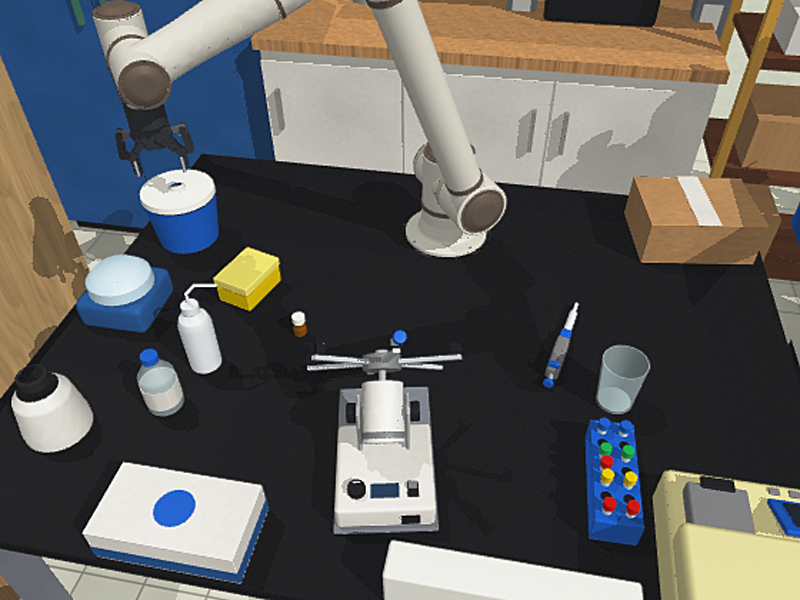

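View pics/top0.png

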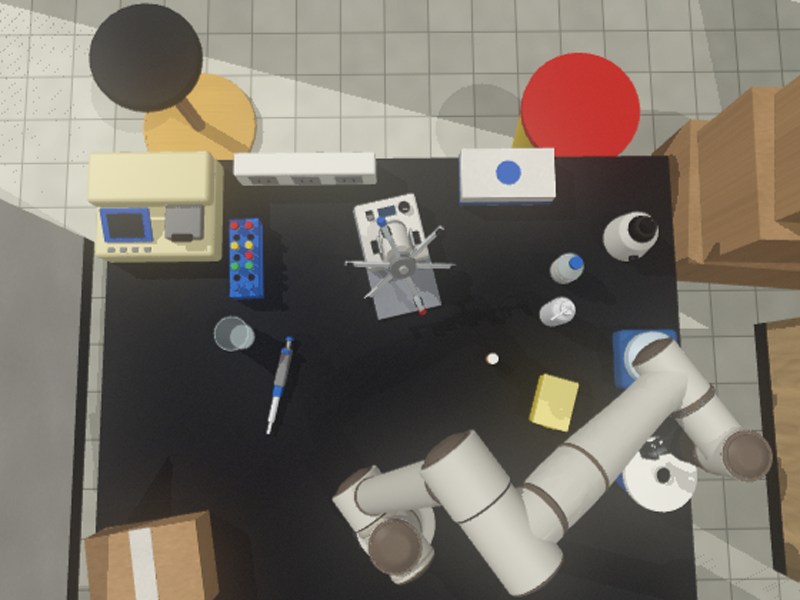

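The scene view shows the rotator from behind, hub near (382,362). In the top view the hub is at about (402,266), the red cap at (423,311), low, and the blue cap at (381,222). Next I zoom in to measure it.

Run:
```python
from bench import *
import cv2
# crops of native image: top x 235..325 y 125..230 ; scene x 205..335,y 220..285
g=get_image("top")["color"][125:230,235:325,::-1]; a=cv2.resize(g,None,fx=5,fy=5,interpolation=cv2.INTER_CUBIC)
h=get_image("scene")["color"][225:300,205:335,::-1]; b=cv2.resize(h,None,fx=2.6,fy=2.6,interpolation=cv2.INTER_CUBIC)
import numpy as np
c=np.zeros((525,800,3),np.uint8); c[:, :450]=a; c[:b.shape[0],455:455+b.shape[1]]=b[:, :345]
cv2.imwrite("pics/c1.png",c)
```

```text
(no output)
```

View pics/c1.png

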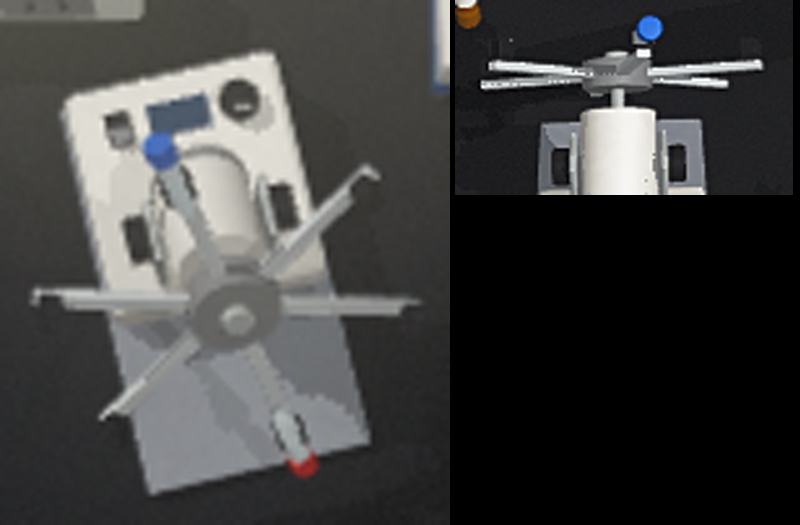

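```bash
cat > h.py <<'E'
import numpy as np
from bench import *
from scipy.spatial.transform import Rotation as R
from scipy.optimize import least_squares
c,s=np.cos(np.radians(35)),np.sin(np.radians(35))
def proj(g,P):
    p=R.from_quat(g["orientation"]).inv().apply(np.asarray(P,float)-g["origin"])
    p=p@np.array(g["intrinsics"]).T
    return p[:,:2]/p[:,2:]
def rot(yaw): return R.from_euler("z",yaw).as_matrix()
def pl(p,q,r,f): # point in world: radius r at rotor angle q, f in front of mid-plane
    d=np.cos(q)*np.array([s,0,c])-np.sin(q)*np.array([0,1,0])
    return np.array([p[0],p[1],0])+rot(p[2])@(np.array([0,0,185])+r*d+f*np.array([-c,0,s]))
E
cat > fit.py <<'E'
from h import *
gt,gs=get_image("top"),get_image("scene")
pix=lambda l:np.array(l)/5+[235,125]
obs=pix([[160,150],[303,464],[377,176],[415,305],[36,297],[105,413],[237,318]])
def pts(p):
    k=np.pi/3;q=p[3]
    return [pl(p,q+3*k,157,15),pl(p,q,157,15),pl(p,q-2*k,133,8),pl(p,q-k,133,8),pl(p,q+2*k,133,8),pl(p,q+k,133,8),pl(p,0,0,21)]
def res(p): 
    F=np.array([[p[0],p[1],12]]*0+[[0,0,0]])
    return np.r_[(proj(gt,pts(p))-obs).ravel(),(proj(gs,[pts(p)[0]])[0]-[280,235.8])]
best=min((least_squares(res,[x,-40,.2,q]) for x in(500,600) for q in(2,2.6,3.1,3.6,4.2)),key=lambda r:r.cost)
print(best.x,best.cost);print(res(best.x).reshape(-1,2).round(1))
p=best.x
# yaw check from front-edge & rear edges
def ray(uv,z):
    d=R.from_quat(gt["orientation"]).apply(np.linalg.inv(gt["intrinsics"])@np.r_[uv,1]);return gt["origin"]+d*(z-gt["origin"][2])/d[2]
for a,b,z in(((152,493),(368,440),12),((66,100),(272,55),64)):
    A,B=ray(pix(a),z),ray(pix(b),z);v=B-A;print(A,B,np.linalg.norm(v),np.arctan2(v[0],-v[1]))
    print("local",(A-[p[0],p[1],0])@rot(p[2]),(B-[p[0],p[1],0])@rot(p[2]))
E
python3 fit.py
```

```text
[ 6.24769721e+02 -2.51159878e+01  1.89390519e-01  2.93768060e+00] 8.765175222990536
[[-0.7 -0.6]
 [-0.4 -1.9]
 [-1.3  0.3]
 [ 1.2  1.4]
 [-0.2  0.4]
 [ 0.2  2.1]
 [-0.2  0.2]
 [-1.2  1.2]]
[510.99520837  32.95646513  12.        ] [ 548.42466103 -127.52577359   12.        ] 164.78929840804 0.22913499760951875
local [-100.80738833   78.45329786   12.        ] [-94.25964778 -86.20586515  12.        ]
[794.98968188  91.69125221  64.        ] [827.15912299 -59.28142825  64.        ] 154.36198749914345 0.20994142384623282
local [189.16645644  82.67295931  64.        ] [192.33851162 -71.65643274  64.        ]
```

```bash
sed -i '/^best=/,$d' fit.py
cat >> fit.py <<'E'
cor=[(pix([[152,493],[368,440]]),12),(pix([[66,100],[272,55]]),64)]
def res2(p):
    r=list(res(p[:4]))
    for k,(o,z) in enumerate(cor):
        P=[np.array([p[0],p[1],0])+rot(p[2])@[p[4+k],y,z] for y in(80,-80)]
        r+=list((proj(gt,P)-o).ravel())
    return np.array(r)
b=least_squares(res2,[624,-25,.2,2.93,-98,190],loss="soft_l1");print(b.x.round(3));print(res2(b.x).reshape(-1,2).round(1))
E
cat >> h.py <<'E'
P=None
def frame(p,roll): # target tool orientation: y along axle, x in rotor plane at angle roll from right
    a=rot(p[2])@[c,0,-s];u=rot(p[2])@[s,0,c];l=rot(p[2])@[0,1,0]
    x=np.cos(roll)*l+np.sin(roll)*u
    return R.from_matrix(np.c_[x,a,np.cross(x,a)])
E
python3 fit.py
python3 - <<'E'
from h import *
st=read_state();T=R.from_quat(st["ee_rot"]);print(T.as_matrix().round(2))
p=[625,-25,.21]
for k in np.arange(-180,180,30):
    d=T.inv()*frame(p,np.radians(k));print(k,np.degrees(d.magnitude()).round(0),d.as_rotvec().round(2))
E
```

```text
[ 6.24719e+02 -2.51110e+01  2.18000e-01  2.95600e+00 -9.75330e+01
  1.90890e+02]
[[-0.5 -0.5]
 [-0.5 -2. ]
 [-1.3 -0.2]
 [ 1.   0.9]
 [-0.   0.9]
 [ 0.3  2.5]
 [-0.1  0.2]
 [-1.6  0.9]
 [ 0.3 -0.3]
 [-0.9  0.5]
 [-0.7  0.3]
 [ 0.7 -0.3]]
[[-0.36 -0.   -0.93]
 [ 0.93  0.   -0.36]
 [ 0.   -1.    0.  ]]
-180 172.0 [ 0.11 -2.66  1.38]
-150 145.0 [-0.22 -2.22  1.21]
-120 120.0 [-0.48 -1.76  1.01]
-90 95.0 [-0.67 -1.29  0.79]
-60 74.0 [-0.82 -0.82  0.56]
-30 59.0 [-0.91 -0.34  0.32]
0 56.0 [-0.96  0.15  0.08]
30 67.0 [-0.96  0.63 -0.18]
60 86.0 [-0.92  1.11 -0.44]
90 110.0 [-0.82  1.58 -0.7 ]
120 135.0 [-0.67  2.04 -0.97]
150 161.0 [-0.44  2.49 -1.24]
```

Call:
{"method": "play_rows", "body": {
  "series": [
    [0,-0.04,0,0,0,0,0],
    [0,-0.04,0,0,0,0,0],
    [0,-0.04,0,0,0,0,0],
    [0,-0.04,0,0,0,0,0],
    [0,-0.04,0,0,0,0,0],
    [0.025,0,-0.03,0,0,0,0],
    [0.025,0,-0.03,0,0,0,0],
    [0.025,0,-0.03,0,0,0,0],
    [0.025,0,-0.03,0,0,0,0],
    [0.025,0,-0.03,0,0,0,0]
  ]
}}

```text
clock: 1.4
position: [321.3, -410.6, 404.4]
ee_rot: [0.402, 0.582, -0.58, -0.404]
contact_force: [0.5, -0.6, 0.5]
gripper_width: 0.2
```

Call:
{"method": "play_rows", "body": {
  "series": [
    [0.025,0,-0.03,0,0,0,0],
    [0.025,0,-0.03,0,0,0,0],
    [0.025,0,-0.03,0,0,0,0],
    [0.025,0,-0.03,0,0,0,0],
    [0.025,0,-0.03,0,0,0,0],
    [0.025,0,-0.03,0,0,0,0],
    [0.025,0,-0.03,0,0,0,0],
    [0.025,0,-0.03,0,0,0,0],
    [0.025,0,-0.02,0,0,0,0],
    [0.025,0,-0.02,0,0,0,0]
  ]
}}

```text
clock: 2.4
position: [499.8, -62.1, 408.0]
ee_rot: [0.403, 0.583, -0.579, -0.401]
contact_force: [0.1, -0.3, -0.2]
gripper_width: 0.0
```

```bash
cat >> h.py <<'E'
p=np.array([624.7,-25.1,.218])
def go(t,roll=0):
    st=read_state();T=R.from_quat(st["ee_rot"])
    print("t",round(st["clock"],1),"pos",st["position"].round(0),"j",st["joints"].round(2),"F",st["contact_force"].round(1))
    d=np.asarray(t)-st["position"]
    print("shift mm",T.inv().apply(d).round(1),"rotvec",(T.inv()*frame(p,roll)).as_rotvec().round(3))
    h=pl(p,0,0,0);v=rot(p[2]).T@(st["position"]-h)  # rotor coords
    fr=v@[-c,0,s];up=v@[s,0,c];print("tip r",round(np.hypot(up,v[1]),1),"ang",round(np.degrees(np.arctan2(-v[1],up)),1),"front",round(fr,1))
E
python3 -c "
from h import *
go(pl(p,np.radians(142),72,110))"
```

```text
t 2.4 pos [500. -62. 408.] j [ 0.2   0.1   0.13 -0.   -1.6  -1.41] F [ 0.1 -0.3 -0.2]
shift mm [-36.1 206.3  -0.9] rotvec [-0.952  0.13   0.069]
tip r 108.5 ang 4.8 front 234.3
```

Call:
{"method": "play_rows", "body": {
  "series": [
    [0,0,0,-0.119,0.016,0.009,0],
    [0,0,0,-0.119,0.016,0.009,0],
    [0,0,0,-0.119,0.016,0.009,0],
    [0,0,0,-0.119,0.016,0.009,0],
    [0,0,0,-0.119,0.016,0.009,0],
    [0,0,0,-0.119,0.016,0.009,0],
    [0,0,0,-0.119,0.016,0.009,0],
    [0,0,0,-0.119,0.016,0.009,0]
  ]
}}

```text
clock: 3.2
position: [504.1, -56.3, 410.4]
ee_rot: [0.599, 0.75, -0.22, -0.175]
contact_force: [0.5, 0.2, 0.7]
gripper_width: 0.4
```

```bash
python3 -c "
from h import *
go(pl(p,np.radians(142),72,110))"
```

```text
t 3.2 pos [504. -56. 410.] j [ 0.19 -0.37 -0.58 -0.08 -0.36 -1.48] F [0.5 0.2 0.7]
shift mm [-39.9 114.1 174.9] rotvec [0.041 0.003 0.003]
tip r 113.3 ang 2.2 front 231.3
```

Call:
{"method": "play_rows", "body": {
  "series": [
    [-0.004,0,0.0175,0.004,0,0,0],
    [-0.004,0,0.0175,0.004,0,0,0],
    [-0.004,0,0.0175,0.004,0,0,0],
    [-0.004,0.01,0.0175,0.004,0,0,0],
    [-0.004,0.015,0.0175,0.004,0,0,0],
    [-0.004,0.015,0.0175,0.004,0,0,0],
    [-0.004,0.015,0.0175,0.004,0,0,0],
    [-0.004,0.02,0.0175,0.004,0,0,0],
    [-0.004,0.02,0.0175,0.004,0,0,0],
    [-0.004,0.02,0.0175,0.004,0,0,0]
  ]
}}

```text
clock: 4.2
position: [506.4, -95.9, 198.4]
ee_rot: [0.596, 0.748, -0.232, -0.179]
contact_force: [-0.1, 0.2, 0.6]
gripper_width: 0.2
```

```bash
python3 -c "
from h import *
go(pl(p,np.radians(142),72,-10))
import cv2
a=get_image('top')['color'][110:250,205:345,::-1];b=get_image('scene')['color'][200:340,200:330,::-1]
cv2.imwrite('pics/c2.png',cv2.resize(cv2.hconcat([a,b]),(790,410),interpolation=cv2.INTER_CUBIC))"
```

```text
t 4.2 pos [506. -96. 198.] j [-0.41 -0.02 -0.54 -1.27 -0.54  0.05] F [-0.1  0.2  0.6]
shift mm [ -1.3 125.   -5.1] rotvec [0.017 0.013 0.003]
tip r 77.4 ang 145.8 front 114.9
```

View pics/c2.png

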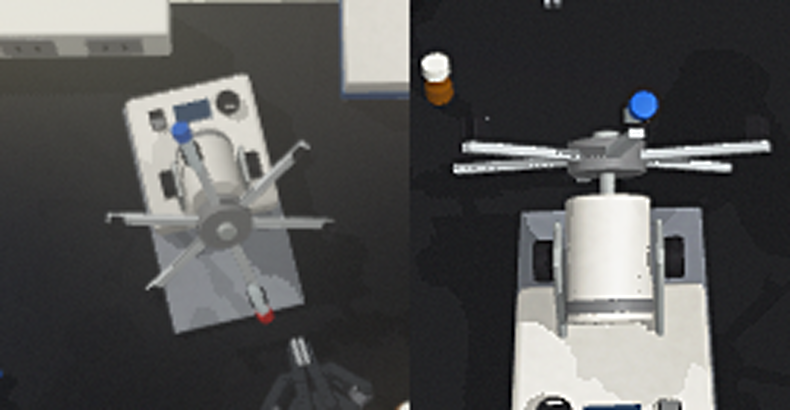

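The closed fingertip is at (298,340) in the left half. It is aligned with the gap between the red spoke (cap at 265,317) and the bare right-hand spoke (330,222). Next I insert it along the axle.

Call:
{"method": "play_rows", "body": {
  "series": [
    [0,0.015,-0.003,0.008,0.006,0,0],
    [0,0.015,-0.003,0.008,0.006,0,0],
    [0,0.015,0,0,0,0,0],
    [0,0.015,0,0,0,0,0],
    [0,0.015,0,0,0,0,0],
    [0,0.015,0,0,0,0,0],
    [0,0,0,0,0,0,0]
  ]
}}

```text
clock: 5.0
position: [585.8, -77.1, 156.0]
ee_rot: [0.595, 0.746, -0.234, -0.186]
contact_force: [-0.9, -0.8, -0.4]
gripper_width: -0.1
```

```bash
python3 -c "
from h import *
go(pl(p,np.radians(142),72,-10))"
```

```text
t 5.0 pos [586. -77. 156.] j [-0.34  0.17 -0.45 -1.42 -0.46  0.18] F [-0.9 -0.8 -0.4]
shift mm [-2.1 33.7  4.8] rotvec [0.003 0.004 0.004]
tip r 67.1 ang 140.9 front 23.7
```

Call:
{"method": "play_rows", "body": {
  "series": [
    [0,0.006,0.0015,0,0,0,0],
    [0,0.006,0.0015,0,0,0,0],
    [0,0.006,0.001,0,0,0,0],
    [0,0.006,0,0,0,0,0],
    [0,0.006,0,0,0,0,0],
    [0,0.004,0,0,0,0,0],
    [0,0,0,0,0,0,0]
  ]
}}

```text
clock: 5.7
position: [612.7, -70.2, 135.0]
ee_rot: [0.595, 0.746, -0.234, -0.184]
contact_force: [1.0, -0.3, 0.3]
gripper_width: 0.1
```

```bash
cat >> h.py <<'E'
def arc(a1,step,r=72,fr=-10,n=10):
    """n waypoints stepping from current angle by step deg: tool-frame shifts"""
    st=read_state();T=R.from_quat(st["ee_rot"]);x=st["position"]
    W=[pl(p,np.radians(a1+step*i),r,fr) for i in range(1,n+1)]
    for w in W: print((T.inv().apply(w-x)/1000).round(4).tolist()); x=w
E
python3 -c "
from h import *
go(pl(p,np.radians(142),72,-10))
arc(140,-3)"
```

```text
t 5.7 pos [613. -70. 135.] j [-0.34  0.24 -0.42 -1.53 -0.46  0.3 ] F [ 1.  -0.3  0.3]
shift mm [-2.9 -1.1  3.5] rotvec [0.007 0.008 0.004]
tip r 67.5 ang 142.1 front -11.1
[-0.0077, -0.0011, -0.0006]
[-0.0027, 0.0, -0.0026]
[-0.0026, 0.0, -0.0028]
[-0.0024, 0.0, -0.0029]
[-0.0023, 0.0, -0.003]
[-0.0021, 0.0, -0.0031]
[-0.0019, 0.0, -0.0032]
[-0.0018, 0.0, -0.0033]
[-0.0016, 0.0, -0.0034]
[-0.0014, 0.0, -0.0035]
```

Call:
{"method": "play_rows", "body": {
  "series": [
    [-0.0045,0,-0.0006,0,0,0,0],
    [-0.0035,0,-0.0022,0,0,0,0],
    [-0.0028,0,-0.0026,0,0,0,0],
    [-0.0025,0,-0.0028,0,0,0,0],
    [-0.0023,0,-0.003,0,0,0,0],
    [-0.0021,0,-0.003,0,0,0,0],
    [-0.002,0,-0.003,0,0,0,0],
    [-0.0018,0,-0.003,0,0,0,0],
    [-0.0016,0,-0.003,0,0,0,0],
    [-0.0014,0,-0.003,0,0,0,0]
  ]
}}

```text
clock: 6.7
position: [634.2, -92.8, 159.2]
ee_rot: [0.596, 0.746, -0.234, -0.183]
contact_force: [0.2, -0.4, -0.3]
gripper_width: -0.0
```

```bash
python3 -c "
from h import *
go(pl(p,np.radians(112),72,-10))
"
```

```text
t 6.7 pos [634. -93. 159.] j [-0.31  0.24 -0.35 -1.37 -0.44  0.11] F [ 0.2 -0.4 -0.3]
shift mm [ 1.4 -0.4  2.8] rotvec [0.007 0.008 0.003]
tip r 72.3 ang 109.5 front -10.4
```

```bash
cat > snap.py <<'E'
import sys,cv2
from h import *
a=get_image('top')['color'][110:250,205:345,::-1];b=get_image('scene')['color'][200:340,200:330,::-1]
cv2.imwrite(f'pics/{sys.argv[1]}.png',cv2.resize(cv2.hconcat([a,b]),(790,410),interpolation=cv2.INTER_CUBIC))
E
python3 snap.py c3
```

```text
(no output)
```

View pics/c3.png

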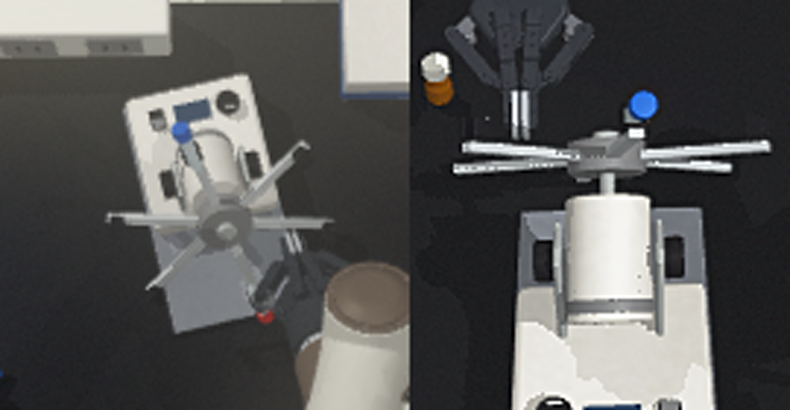

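```bash
cat > ov.py <<'E'
import sys,cv2
from h import *
q=float(sys.argv[2]);out=[]
tcp=read_state()["position"];ax=R.from_quat(read_state()["ee_rot"]).apply([0,1,0])
for n,(x,y,w,h) in(("top",(235,135,85,85)),("scene",(215,215,120,85))):
    g=get_image(n);f=395/w;im=cv2.resize(g["color"][y:y+h,x:x+w,::-1],None,fx=f,fy=f,interpolation=cv2.INTER_CUBIC)
    m=lambda P:[tuple(int(v) for v in (t-[x,y]+.5)*f) for t in proj(g,P)]
    for k in range(6):
        a,b=m([pl(p,q+k*np.pi/3,32,4),pl(p,q+k*np.pi/3,135,4)]);cv2.line(im,a,b,(0,255,255) if k else (0,0,255),1)
    a,b=m([tcp,tcp-40*ax]);cv2.line(im,a,b,(0,255,0),1);cv2.circle(im,a,3,(0,255,0),1)
    out.append(cv2.copyMakeBorder(im,0,400-im.shape[0],0,2,0))
cv2.imwrite(f"pics/{sys.argv[1]}.png",cv2.hconcat(out))
E
python3 ov.py o1 2.956
```

```text
(no output)
```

View pics/o1.png

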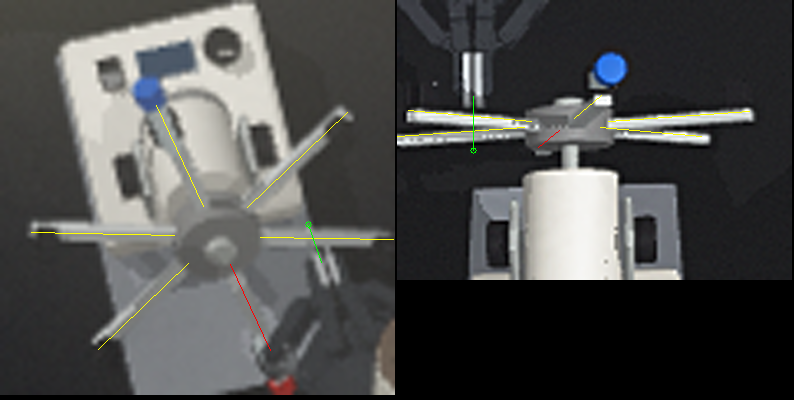

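Run:
```python
import cv2
from h import *
g=get_image("scene");print("c2 tip px",(proj(get_image("top"),[[506.4,-95.9,198.4]])-[205,110])*790/270)
tcp=read_state()["position"];ax=R.from_quat(read_state()["ee_rot"]).apply([0,1,0])
for d in(0,10,20,30,40):print(d,proj(g,[tcp-d*ax]).round(1))
out=[]
for n,(x,y,w,h) in(("top",(285,165,50,50)),("scene",(220,215,50,50))):
    im=get_image(n)["color"][y:y+h,x:x+w,::-1]
    im=(255*(im/255.)**.4).astype(np.uint8);out.append(cv2.resize(im,(395,395),interpolation=cv2.INTER_NEAREST))
cv2.imwrite("pics/o2.png",cv2.hconcat(out))
```

```text
c2 tip px [[287.48481731 319.21399821]]
0 [[238.  260.4]]
10 [[237.9 256.2]]
20 [[237.9 252.1]]
30 [[237.8 248. ]]
40 [[237.8 243.9]]
```

View pics/o2.png

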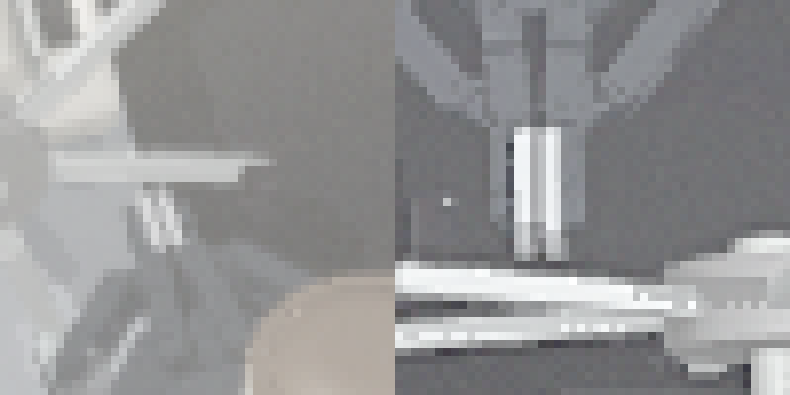

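The enhanced view shows the visible fingertip ending at scene pixel (238,248), just in front of the spokes. That is about 30 mm short of the reported TCP, so the tip has swept over the spoke without touching it. I check this lateral and axial offset against the top view.

Run:
```python
from h import *
st=read_state();ax=R.from_quat(st["ee_rot"]).apply([0,1,0])
g=get_image("top")
for d in(0,20,25,30,35,45):print(d,proj(g,[st["position"]-d*ax]).round(1))
go(pl(p,np.radians(140),70,-10))
```

```text
0 [[300.9 183. ]]
20 [[302.3 187.1]]
25 [[302.6 188.1]]
30 [[302.9 189.1]]
35 [[303.3 190.2]]
45 [[304.  192.3]]
t 7.2 pos [634. -93. 159.] j [-0.31  0.24 -0.35 -1.37 -0.44  0.11] F [ 0.3 -0.4 -0.1]
shift mm [23.3 -0.5 28.7] rotvec [0.007 0.008 0.003]
tip r 72.4 ang 110.0 front -10.4
```

Call:
{"method": "play_rows", "body": {
  "series": [
    [0.004,0,0.006,0,0,0,0],
    [0.004,0,0.006,0,0,0,0],
    [0.005,0,0.006,0,0,0,0],
    [0.005,0,0.006,0,0,0,0],
    [0.005,0,0.005,0,0,0,0],
    [0,0,0,0,0,0,0],
    [0,0.006,0,0,0,0,0],
    [0,0.006,0,0,0,0,0]
  ]
}}

```text
clock: 7.95
position: [622.4, -72.1, 127.5]
ee_rot: [0.596, 0.746, -0.234, -0.183]
contact_force: [0.6, -0.1, 0.1]
gripper_width: 0.2
```

```bash
python3 -c "
from h import *
go(pl(p,np.radians(141),72,-41))"
```

```text
t 8.0 pos [622. -72. 128.] j [-0.35  0.27 -0.41 -1.56 -0.46  0.34] F [ 0.6 -0.1  0.1]
shift mm [ 0.1 18.2  1.9] rotvec [0.008 0.009 0.001]
tip r 70.7 ang 140.0 front -22.8
```

Call:
{"method": "play_rows", "body": {
  "series": [
    [0,0.005,0,0,0,0,0],
    [0,0.005,0,0,0,0,0],
    [0,0.005,0,0,0,0,0],
    [0,0.004,0,0,0,0,0],
    [0,0,0,0,0,0,0],
    [-0.0025,0,-0.003,0,0,0,0],
    [-0.0025,0,-0.003,0,0,0,0],
    [-0.0024,0,-0.003,0,0,0,0],
    [-0.0023,0,-0.003,0,0,0,0]
  ]
}}

```text
clock: 8.85
position: [649.8, -77.2, 125.7]
ee_rot: [0.596, 0.746, -0.234, -0.183]
contact_force: [-0.9, 0.2, 0.4]
gripper_width: 0.2
```

```bash
python3 -c "
from h import *
go(pl(p,np.radians(112),72,-41))"
```

```text
t 8.8 pos [650. -77. 126.] j [-0.33  0.31 -0.35 -1.53 -0.44  0.3 ] F [-0.9  0.2  0.4]
shift mm [-10.6  -3.7 -13.9] rotvec [0.007 0.009 0.002]
tip r 69.6 ang 126.0 front -44.8
```

Call:
{"method": "play_rows", "body": {
  "series": [
    [-0.0025,0,-0.003,0,0,0,0],
    [-0.0025,0,-0.003,0,0,0,0],
    [-0.0025,0,-0.003,0,0,0,0],
    [-0.0022,0,-0.003,0,0,0,0]
  ]
}}

```text
clock: 9.25
position: [655.6, -81.3, 133.2]
ee_rot: [0.592, 0.748, -0.235, -0.186]
contact_force: [-2.0, 3.0, -2.1]
gripper_width: -0.0
```

```bash
python3 -c "
from h import *
go(pl(p,np.radians(100),72,-41))";python3 ov.py o3 2.956
```

```text
t 9.2 pos [656. -81. 133.] j [-0.31  0.31 -0.33 -1.46 -0.44  0.21] F [-2.   3.  -2.1]
shift mm [ -9.4  -3.6 -19.5] rotvec [0.002 0.007 0.011]
tip r 69.4 ang 117.5 front -44.5
```

View pics/o3.png

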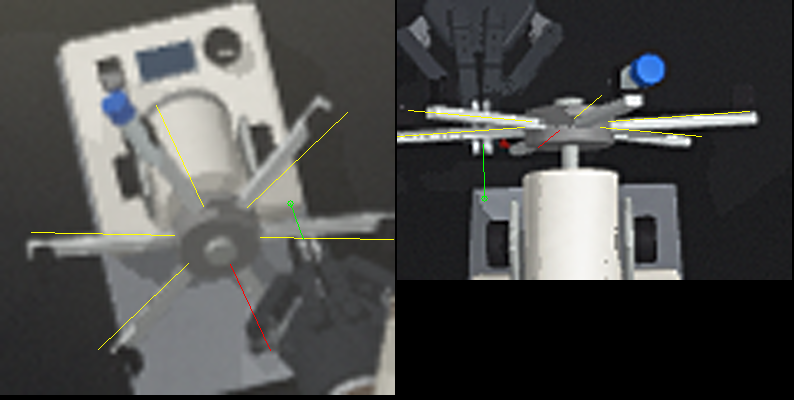

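Contact is confirmed: the rotor has turned counter-clockwise, with the blue cap now at (117,107) in the left half, and the force is about 4 N. I continue the arc.

Call:
{"method": "play_rows", "body": {
  "series": [
    [-0.0018,0,-0.0038,0,0,0,0],
    [-0.0016,0,-0.0038,0,0,0,0],
    [-0.0014,0,-0.0039,0,0,0,0],
    [-0.0012,0,-0.004,0,0,0,0],
    [-0.001,0,-0.004,0,0,0,0],
    [-0.0008,0,-0.0041,0,0,0,0],
    [-0.0006,0,-0.0042,0,0,0,0],
    [-0.0004,0,-0.0042,0,0,0,0]
  ]
}}

```text
clock: 10.15
position: [675.3, -86.9, 159.4]
ee_rot: [0.592, 0.747, -0.236, -0.188]
contact_force: [-3.2, 1.6, -2.8]
gripper_width: 0.1
```

```bash
cat > q.py <<'E'
from h import *
import cv2
from scipy.optimize import minimize_scalar
def caps(q0=None):
    for n in("top","scene"):
        g=get_image(n);hsv=cv2.cvtColor(g["color"],cv2.COLOR_RGB2HSV);ctr=proj(g,[pl(p,0,0,0)])[0]
        for col,off in(("blue",np.pi),("red",0)):
            H,S,V=[hsv[...,i].astype(int) for i in range(3)]
            m=((H>100)&(H<122)&(S>150)&(V>110)) if col=="blue" else (((H<6)|(H>174))&(S>150)&(V>80))
            N,_,s_,ce=cv2.connectedComponentsWithStats(m.astype(np.uint8))
            qs=np.radians(np.arange(0,360,.5));pr=proj(g,[pl(p,q+off,158,15) for q in qs])
            for k in range(1,N):
                if s_[k,4]>=5:
                    e=np.linalg.norm(pr-ce[k],axis=1);i=e.argmin()
                    if e[i]<6: print(n,col,ce[k].round(1),"area",s_[k,4],"q deg",np.degrees(qs[i]).round(1),"err",e[i].round(1))
caps()
E
python3 q.py; python3 -c "
from h import *
go(pl(p,np.radians(90),72,-41))"
```

```text
top blue [242.  170.9] area 19 q deg 134.5 err 0.4
scene blue [318.8 238.1] area 80 q deg 133.0 err 1.1
scene red [222.4 256.8] area 11 q deg 134.0 err 2.0
t 10.2 pos [676. -87. 161.] j [-0.25  0.28 -0.27 -1.3  -0.4  -0.01] F [-2.6  0.3 -2.1]
shift mm [-0.5 -3.2  1.1] rotvec [0.    0.007 0.01 ]
tip r 71.5 ang 89.1 front -44.2
```

Call:
{"method": "play_rows", "body": {
  "series": [
    [0.0002,0,-0.0045,0,0,0,0],
    [0.0005,0,-0.0045,0,0,0,0],
    [0.0008,0,-0.0045,0,0,0,0],
    [0.0011,0,-0.0044,0,0,0,0],
    [0.0013,0,-0.0043,0,0,0,0],
    [0.0016,0,-0.0042,0,0,0,0],
    [0.0018,0,-0.0041,0,0,0,0],
    [0.0021,0,-0.004,0,0,0,0],
    [0.0024,0,-0.0038,0,0,0,0],
    [0.0026,0,-0.0037,0,0,0,0]
  ]
}}

```text
clock: 11.25
position: [697.1, -71.0, 195.4]
ee_rot: [0.596, 0.744, -0.236, -0.188]
contact_force: [-2.9, -1.9, -4.3]
gripper_width: -0.4
```

```bash
python3 q.py; python3 -c "
from h import *
go(pl(p,np.radians(45),72,-41))"
```

```text
top blue [233.9 193.9] area 18 q deg 97.5 err 0.6
top red [328.7 182.8] area 18 q deg 99.5 err 0.8
scene blue [334.1 243.5] area 54 q deg 101.0 err 1.3
scene red [200.8 250.5] area 48 q deg 97.5 err 0.1
t 11.3 pos [698. -70. 196.] j [-0.12  0.25 -0.24 -1.08 -0.32 -0.31] F [-1.5 -1.  -2.5]
shift mm [ 9.1 -2.8 -6.5] rotvec [-0.001  0.005  0.002]
tip r 74.7 ang 53.5 front -43.8
```

Call:
{"method": "play_rows", "body": {
  "series": [
    [-0.003,0,0.004,0,0,0,0],
    [-0.002,0,0.003,0,0,0,0],
    [0,-0.01,0,0,0,0,0],
    [0,-0.015,0,0,0,0,0],
    [0,-0.015,0,0,0,0,0],
    [0,-0.015,0,0,0,0,0],
    [0,-0.015,0,0,0,0,0],
    [0,0,0,0,0,0,0]
  ]
}}

```text
clock: 12.15
position: [639.1, -91.6, 244.9]
ee_rot: [0.6, 0.745, -0.231, -0.179]
contact_force: [1.3, 0.4, 0.2]
gripper_width: -0.1
```

```bash
python3 q.py; python3 -c "
from h import *
go(pl(p,np.radians(188),72,20))"
```

```text
top blue [234.  193.9] area 19 q deg 97.5 err 0.5
top red [328.6 182.3] area 19 q deg 99.0 err 0.6
scene blue [334.1 243.5] area 54 q deg 101.0 err 1.3
scene red [200.8 250.5] area 48 q deg 97.5 err 0.1
t 12.2 pos [640. -91. 243.] j [-0.16  0.11 -0.31 -0.99 -0.37 -0.39] F [ 0.3 -0.5  0.2]
shift mm [ 78.8  10.7 119.1] rotvec [ 0.016  0.007 -0.005]
tip r 83.2 ang 54.6 front 33.0
```

Call:
{"method": "play_rows", "body": {
  "series": [
    [0.009,0,0.013,0.002,0.001,0,0],
    [0.009,0,0.013,0.002,0.001,0,0],
    [0.009,0,0.013,0.002,0.001,0,0],
    [0.009,0,0.013,0.002,0.001,0,0],
    [0.009,0,0.013,0.002,0.001,0,0],
    [0.009,0,0.013,0.002,0.001,0,0],
    [0.009,0,0.013,0.002,0.001,0,0],
    [0.009,0,0.013,0.002,0,0,0],
    [0.008,0,0.012,0,0,0,0],
    [0,0,0,0,0,0,0]
  ]
}}

```text
clock: 13.25
position: [558.5, -24.5, 141.4]
ee_rot: [0.598, 0.742, -0.236, -0.189]
contact_force: [0.1, 0.2, -1.0]
gripper_width: 0.2
```

```bash
python3 -c "
from h import *
go(pl(p,np.radians(189),72,-42))"
```

```text
t 13.2 pos [559. -24. 141.] j [-0.27  0.13 -0.54 -1.57 -0.39  0.3 ] F [ 0.1  0.2 -1. ]
shift mm [-3.4 69.8 -1.8] rotvec [-0.004 -0.001 -0.004]
tip r 74.2 ang -168.4 front 27.8
```

Call:
{"method": "play_rows", "body": {
  "series": [
    [-0.001,0.01,0,0,0,0,0],
    [-0.001,0.01,0,0,0,0,0],
    [-0.001,0.01,-0.001,0,0,0,0],
    [0,0.006,0,0,0,0,0],
    [0,0.006,0,0,0,0,0],
    [0,0.006,0,0,0,0,0],
    [0,0.006,0,0,0,0,0],
    [0,0.006,0,0,0,0,0],
    [0,0.006,0,0,0,0,0],
    [0,0.004,0,0,0,0,0]
  ]
}}

```text
clock: 14.25
position: [622.4, -16.6, 101.8]
ee_rot: [0.599, 0.742, -0.236, -0.187]
contact_force: [-1.2, -0.3, 0.2]
gripper_width: -0.4
```

```bash
python3 q.py;python3 -c "
from h import *
go(pl(p,np.radians(180),72,-42))"
```

```text
top blue [234.1 194.4] area 21 q deg 97.0 err 0.4
top red [328.6 182.3] area 19 q deg 99.0 err 0.6
scene blue [334.1 243.5] area 54 q deg 101.0 err 1.3
scene red [200.8 250.5] area 48 q deg 97.5 err 0.1
t 14.3 pos [622. -17. 102.] j [-0.3   0.31 -0.47 -1.79 -0.42  0.56] F [0.3 0.5 0.4]
shift mm [-8.8 -5.3  3.4] rotvec [-0.002  0.001 -0.005]
tip r 69.2 ang -172.7 front -47.4
```

Call:
{"method": "play_rows", "body": {
  "series": [
    [-0.004,-0.001,0.001,0,0,0,0],
    [-0.004,-0.001,0.001,0,0,0,0],
    [-0.004,-0.001,0.0005,0,0,0,0],
    [-0.004,-0.001,0,0,0,0,0],
    [-0.004,0,-0.0004,0,0,0,0],
    [-0.004,0,-0.0007,0,0,0,0],
    [-0.004,0,-0.001,0,0,0,0],
    [-0.004,0,-0.0012,0,0,0,0],
    [-0.004,0,-0.0014,0,0,0,0],
    [-0.004,0,-0.0017,0,0,0,0]
  ]
}}

```text
clock: 15.35
position: [628.4, -53.2, 108.1]
ee_rot: [0.594, 0.746, -0.234, -0.189]
contact_force: [-1.0, 3.6, -0.4]
gripper_width: 0.0
```

```bash
python3 q.py;python3 -c "
from h import *
go(pl(p,np.radians(150),72,-42))"
```

```text
top blue [237.6 205.8] area 21 q deg 77.5 err 1.2
top red [327.  170.5] area 24 q deg 79.0 err 0.0
scene blue [331.3 247. ] area 42 q deg 83.5 err 0.1
scene red [199.  246.5] area 56 q deg 72.0 err 0.2
t 15.4 pos [629. -54. 108.] j [-0.34  0.31 -0.42 -1.65 -0.45  0.44] F [-0.   2.7  0.1]
shift mm [-7.  -0.3 -1.7] rotvec [0.001 0.002 0.005]
tip r 70.3 ang 155.6 front -42.2
```

Call:
{"method": "play_rows", "body": {
  "series": [
    [-0.0039,0,-0.0018,0,0,0,0],
    [-0.0038,0,-0.0021,0,0,0,0],
    [-0.0037,0,-0.0023,0,0,0,0],
    [-0.0035,0,-0.0025,0,0,0,0],
    [-0.0034,0,-0.0027,0,0,0,0],
    [-0.0032,0,-0.0029,0,0,0,0],
    [-0.003,0,-0.0031,0,0,0,0],
    [-0.0028,0,-0.0033,0,0,0,0],
    [-0.0026,0,-0.0034,0,0,0,0],
    [-0.0024,0,-0.0036,0,0,0,0]
  ]
}}

```text
clock: 16.45
position: [650.8, -84.4, 129.5]
ee_rot: [0.595, 0.745, -0.236, -0.191]
contact_force: [-1.5, 3.8, -2.5]
gripper_width: -0.1
```

```bash
python3 q.py;python3 -c "
from h import *
go(pl(p,np.radians(120),72,-42))"
```

```text
top blue [253.1 218.1] area 16 q deg 46.5 err 1.6
top red [313.  155.5] area 30 q deg 46.5 err 0.4
scene blue [311.6 254.1] area 14 q deg 47.0 err 1.7
scene red [213.2 241. ] area 88 q deg 44.0 err 0.4
t 16.6 pos [652. -85. 130.] j [-0.31  0.3  -0.33 -1.46 -0.43  0.21] F [-1.1  1.4 -1.1]
shift mm [ 1.7 -0.2 -1.2] rotvec [-0.004  0.     0.004]
tip r 74.1 ang 120.1 front -42.2
```

Call:
{"method": "play_rows", "body": {
  "series": [
    [-0.0018,0,-0.0038,0,0,0,0],
    [-0.0017,0,-0.0039,0,0,0,0],
    [-0.0015,0,-0.004,0,0,0,0],
    [-0.0013,0,-0.004,0,0,0,0],
    [-0.0011,0,-0.0041,0,0,0,0],
    [-0.0008,0,-0.0041,0,0,0,0],
    [-0.0005,0,-0.0042,0,0,0,0]
  ]
}}

```text
clock: 17.25
position: [668.8, -90.6, 152.8]
ee_rot: [0.595, 0.744, -0.236, -0.192]
contact_force: [-2.8, 1.7, -3.0]
gripper_width: -0.0
```

```bash
python3 q.py;python3 -c "
from h import *
go(pl(p,np.radians(77),72,-42))"
```

```text
top blue [269.  221.9] area 10 q deg 24.5 err 2.0
top red [296.2 150.4] area 28 q deg 23.5 err 0.3
scene blue [292.5 256.5] area 6 q deg 25.0 err 1.9
scene red [236.2 237.5] area 85 q deg 21.5 err 0.9
t 17.4 pos [670. -91. 154.] j [-0.26  0.29 -0.28 -1.32 -0.4   0.02] F [-1.8  1.3 -1.9]
shift mm [  3.6  -0.3 -24.7] rotvec [-0.006 -0.001  0.003]
tip r 74.2 ang 96.6 front -42.2
```

Call:
{"method": "play_rows", "body": {
  "series": [
    [-0.0003,0,-0.004,0,0,0,0],
    [0,0,-0.004,0,0,0,0],
    [0.0003,0,-0.004,0,0,0,0],
    [0.0006,0,-0.004,0,0,0,0],
    [0.0008,0,-0.003,0,0,0,0]
  ]
}}

```text
clock: 17.85
position: [679.8, -87.5, 169.2]
ee_rot: [0.596, 0.743, -0.237, -0.192]
contact_force: [-2.9, 0.4, -2.1]
gripper_width: -0.3
```

```bash
python3 q.py;python3 -c "
from h import *
go(pl(p,np.radians(77),72,-42))"
```

```text
top blue [280.6 221. ] area 5 q deg 9.5 err 1.5
top red [281.8 150.5] area 26 q deg 7.0 err 0.2
scene red [256.1 236.1] area 78 q deg 6.0 err 0.9
t 17.9 pos [680. -87. 170.] j [-0.21  0.27 -0.26 -1.22 -0.37 -0.11] F [-1.7  0.1 -1.5]
shift mm [ 2.7 -0.1 -5.2] rotvec [-0.007 -0.001  0.002]
tip r 73.6 ang 81.4 front -42.1
```

Call:
{"method": "play_rows", "body": {
  "series": [
    [0.0007,0,-0.0035,0,0,0,0],
    [0.0009,0,-0.0035,0,0,0,0],
    [0,0,0,0,0,0,0]
  ]
}}

```text
clock: 18.25
position: [684.3, -85.3, 176.1]
ee_rot: [0.596, 0.743, -0.236, -0.191]
contact_force: [-1.3, -0.2, -3.5]
gripper_width: 0.3
```

```bash
python3 q.py;python3 -c "
from h import *
go(pl(p,np.radians(75),72,-42))"
```

```text
top red [276.  151.3] area 24 q deg 0.5 err 0.1
scene red [264.  235.6] area 77 q deg 0.0 err 1.2
t 18.4 pos [684. -85. 176.] j [-0.2   0.27 -0.25 -1.19 -0.36 -0.16] F [-1.7 -0.2 -2.3]
shift mm [ 2.3 -0.1  0. ] rotvec [-0.006 -0.002  0.001]
tip r 74.2 ang 75.4 front -42.1
```

Call:
{"method": "play_rows", "body": {
  "series": [
    [-0.001,0,0.004,0,0,0,0],
    [-0.001,0,0.005,0,0,0,0],
    [0,0,0,0,0,0,0],
    [0,-0.01,0,0,0,0,0],
    [0,-0.015,0,0,0,0,0],
    [0,-0.02,0,0,0,0,0],
    [0,-0.03,0,0,0,0,0],
    [0,-0.03,0,0,0,0,0],
    [0,-0.03,0,0,0,0,0],
    [0,0,0,0,0,0,0]
  ]
}}

```text
clock: 19.35
position: [569.5, -116.6, 260.6]
ee_rot: [0.601, 0.742, -0.232, -0.183]
contact_force: [-0.1, 0.7, -0.0]
gripper_width: 0.0
```

```bash
python3 q.py;python3 -c "
from h import *
go(pl(p,np.radians(75),72,100))"; python3 ov.py o4 0
```

```text
top blue [287.2 220.5] area 12 q deg 1.0 err 2.1
top red [275.9 151.4] area 24 q deg 0.5 err 0.1
scene red [264.1 235.6] area 78 q deg 0.0 err 1.2
t 19.4 pos [ 571. -116.  258.] j [-0.25 -0.01 -0.39 -0.97 -0.46 -0.37] F [ 1.3 -0.  -0.3]
shift mm [ 7.6  1.1 -0.1] rotvec [ 0.008  0.001 -0.008]
tip r 79.3 ang 76.5 front 101.2
```

View pics/o4.png

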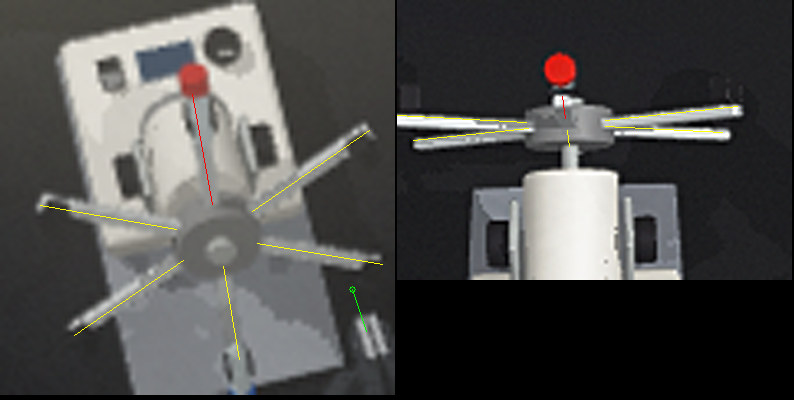

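The tube lies along the modelled straight-up line, with the red cap at (194,80) in the left half. The fingertip is well clear, and the cap pixels did not change after I retracted. Handing in.

```bash
python3 -c "
from bench import *
print(read_state()['joint_vel'].round(3)); print(job_done())"
```

```text
[ 0.001  0.028  0.     0.     0.    -0.   ]
the job is handed in; nothing more can be done
None
```

The red-capped tube now points straight up, and I handed the job in at about 19.5 s of the 58 s allowed. I turned the rotor about 169° counter-clockwise with the shut fingertip. There were two pushes on bare, tubeless spokes at about 72 mm from the centre, the first about 71° and the second about 98°.

**Final angle:** with the finger withdrawn, the red cap measured 0.5° from the top in the top camera and 0.0° in the scene camera. The blue cap gave 1.0°, but that fit was rough because the cap was mostly hidden. The limit is about 6°. The readings did not change after I pulled the finger out.

**Forces and clearance:** the force readings I took, at the end of each move, stayed at or below about 6 N on the rotator. The finger ended roughly 100 mm or more in front of the rotor, touching nothing. I never steered near the other bench items, but I did not re-measure their positions at the end.

**Checks that disagreed:**
- **Fingertip position:** in the images the fingertip sat about 30 mm short of the reported tool point. My first push passed in front of the spoke without touching it, so I pushed in 30 mm deeper after that.
- **Camera agreement:** mid-turn, the two cameras differed by up to about 11° on the rotor angle (72° to 83.5°). They agreed to about 0.5° at the end.

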